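# Clamp a capacitor in the test station with its guarded knob

## Robot

A 7-joint arm with a two-finger parallel gripper is mounted at the origin on a cart in front of the work surface, level with it; the furniture and walls round the work are solid. World frame = base frame: x ahead of the robot, y to its left, z up, the work surface at z = 0. Lengths are in m, angles in rad, forces in N, time in s.
With the tool pointing down it reaches from about 0.35 to 0.9 m from the base axis. Payload 19.9 kg.
Tool frame: the origin (TCP) lies between the finger pads; the fingertips stand 19 mm ahead of it and the grasp point (between the pads) is the TCP; z points along the fingers, y is the line along which they close (so a half turn about z gives the same grasp; the last joint's range is limited). The gripper opens to 94 mm and grips with 3 to 60 N. Pads are 16 mm wide; open, the fingers measure 119 mm over their backs; the gripper's body (75 mm by 177 mm) begins 78 mm behind the grasp point.
Start: joints at [1.196, 0.417, -0.01, 1.614, 0.005, 1.111, -0.053], TCP at [0.204, -0.591, 0.224] pointing down, gripper open.
Joint ranges: [-2.81, 2.81], [-0.39, 2.02], [-1.27, 1.25], [0.06, 2.57], [-1.19, 4.33], [0.19, 2], [-2.82, 2.82]. Speed limits (rad/s): [1.89, 1.89, 2.39, 2.39, 3.01, 3.01, 3.01].

## Interface

Orientations are given as a 3x3 rotation matrix whose columns are the frame's x, y, z axes.
In Python, from rig import robot gives the robot as it stands. Calls block until the motion is done:
- robot.move_ptp(position, orientation): joint-space move of the TCP to a pose.
- robot.move_linear(position, velocity=0.15, frame=None, threshold=None): straight line of the TCP; frame=None keeps the orientation; velocity is the mean speed in m/s. With threshold (N) it stops when the force on the tool has changed by that much, and returns True; else False.
- robot.goto_joints(angles): joint-space move.
- robot.gripper_to(opening): finger opening in m; the grip force is fixed at half the most; returns when the fingers have stopped.
- robot.pause(seconds).
- robot.ik(position, orientation): joint angles nearest the present ones, or None.
- robot.get_state(): the state.
- robot.grab_frame(name): name is "scene" or "top" or "wrist"; returns the picture (400x640x3 uint8, red, green, blue); there is no depth.
- robot.camera_info(name): a dict with "fx", "fy", "cx", "cy" (pixels), "rvec" (rotation vector, rad) and "tvec" (3), from world to camera coordinates, as OpenCV has them. Camera axes: x right, y down, z forward; pixel columns grow to the right and rows downward; lengths in m; the calibration is good to about 2 mm. A picture is of the moment at which its call begins: read the wrist's pose just before it. camera_info takes no time and is no camera call; for the wrist camera it gives the pose at the moment of the call.
A pose or a line that the arm cannot do raises robot.PlanningError and nothing moves.
- robot.sign_off(): hands the job in; it is judged then, once.
The state is a dict: "time": time; "qpos": joint angles; "joint_vel": joint speeds; "effort": joint torques, N m; "ee_pos": TCP position; "tool_rot": TCP orientation; "force": force on the tool from outside, world axes, zero at the start; "moment": the same for the moment, N m; "opening": finger opening in m; "grasp_force": force on a finger pad.
Only numpy, scipy, OpenCV 4.12 (cv2) and the standard library are available. Lean on these libraries where they do the work, as an engineer would, in place of code of your own. Each camera call takes 0.05 s, during which the arm holds its last target. There are 200 camera calls.

## Task

Stand the largest of the three capacitors upright in the V nest of the test station and let go of it. Then reach down into the guarded well and turn the knob clockwise until the sprung shoe holds the can snugly against the V, with about 12 N: feel for where the shoe meets it, and do not squeeze so hard that the thin can dents. Keep the fingers from leaning on the well's guard, and leave the other two capacitors standing where they are.

Things in the scene. Friction and masses are not known exactly. Their poses are not given: they have to be found in the camera images.
- capacitor_1_center (a point): centre (half-way up) of the largest capacitor, an upright blue can 35 mm in diameter and 46 mm tall, about 0.05 to 0.1 kg, loose, standing on a 3 mm hardboard sheet on the bench; its z axis is the can's axis, up. Its thin wall dents if the shoe pushes with more than 22 N
- capacitor_2_center (a point): centre of the smallest capacitor (25 mm in diameter, 35 mm tall), stands by; leave it standing
- capacitor_3_center (a point): centre of the middle capacitor (30 mm in diameter, 41 mm tall), stands by; leave it standing
- station: the test station, fixed to the bench: base 112 mm (its x) by 222 mm (its y); origin on the bench, z up. At -y a grey housing (y -128 to -15 mm, 60 mm high) with the knob well; at +y a nest floor 16 mm above the bench, ending in a steel V block (20 mm high, 90 degree V open to -y, x +-37 mm). The jaw comes out of the housing towards +y; V, jaw and rods stay below 36 mm above the bench
- nest_seat (a point): point on the nest floor (16 mm above the bench) on the axis of the largest capacitor when it is pressed home in the V; axes as the station's: +y into the V, -y towards the jaw. Set down up to 3 mm short of the V (towards -y) the can clears the shoe, and the shoe pushes it home; V faces and shoe are slick
- guard: the well's grey cup, round, 80 mm inside diameter; its rim is 68 mm and its floor 20 mm above the bench. Origin on its axis, 16 mm above the bench. It may take at most 15 N from the robot; fingers opened wide do not fit in
- knob_grip (a point): point on the knob's upright axis (also the well's axis), 44 mm above the bench: height to grip. The knob is a black bar 12 mm thick (this point's y), 38 mm long (its x), its top at 56 mm, 12 mm below the well's rim; below it a round skirt, 40 mm, whose top is 26 mm above the bench. Turns with the knob; 34 mm free beside the bar on each side
- knob (a joint): knob angle, rad: 0 at the start (jaw back), grows clockwise seen from above, stop at 2.2; moves the jaw 12.5 mm/rad towards the V. A friction brake (0.18 N m) resists both ways and holds it when let go, up to 14 N at the shoe. A slow clockwise turn takes 0.18 N m plus 0.0125 per N at the shoe; at rest the brake hides up to 0.18 either way: compare readings after like, small, slow clockwise turns
- jaw: cross bar 74x12x18 mm on guide rods; origin under its middle, at nest floor height. Carries a sprung shoe (9 N/mm, 5 mm of give) on a stud screwed out by up to 12 mm, different each time: at knob 0 the shoe's face is 5 to 17 mm from a can home in the V, so where they meet must be felt or seen. Snug is 6 to 18 N on the can: 0.7 to 2 mm of spring, 0.05 to 0.16 rad of knob after they meet
There are look-alikes about, which are no part of the job. What is shaped like the part that bears capacitor_1_center but green or red is not meant.

How it is judged:
By the outcome, as a careful person would: the job done as asked, in the order asked, and still so for the second after the job is handed in, with the robot touching nothing.
It also fails if it takes over 72 s, if anything falls off the work surface, if the arm or the gripper's body presses on something with over 40 N, if the wrist force passes 120 N, or if a joint passes its speed limit or range.

## Working session

There is one attempt and no reset: what is moved stays moved. The work goes in short steps, each a Python script; the robot and the scene stay as the last script left them, time stands still between calls to the robot, and variables do not carry over. Pictures are saved under pics/ and viewed, at most 10 in all, crops included, and the job is handed in when it is done.

```bash
ls; mkdir -p pics
python3 - <<'E'
from rig import robot
import cv2,numpy as np
for n in("scene","top"):
    im=robot.grab_frame(n); cv2.imwrite(f"pics/{n}0.png",im[:,:,::-1])
    c=robot.camera_info(n); R=cv2.Rodrigues(np.array(c["rvec"]))[0]
    print(n,c["fx"],c["cx"],c["cy"],"pos",-R.T@np.array(c["tvec"]),"fwd",R[2])
s=robot.get_state(); print(s["time"],s["ee_pos"],s["tool_rot"],s["force"],s["opening"])
E
```

```text
pics
scene 507.46188697637666 327.59084559798316 200.29923611071877 pos [-0.04810904 -1.2904767   0.8188478 ] fwd [ 0.38394721  0.75841425 -0.52668052]
top 505.0080714334134 320.2905876591598 205.52314284157535 pos [ 0.42563995 -0.22939162  1.51604669] fwd [ 0.05553166  0.00639253 -0.99843646]
0.1 [ 0.20406983 -0.59041811  0.22390302] [[ 9.45130673e-01  3.26692232e-01 -4.42731619e-04]
 [ 3.26692519e-01 -9.45130147e-01  1.00143996e-03]
 [-9.12763454e-05 -1.09112873e-03 -9.99999401e-01]] [-0.26496925  0.1892827  -0.10836899] 0.09436163793363943
```

View pics/scene0.png

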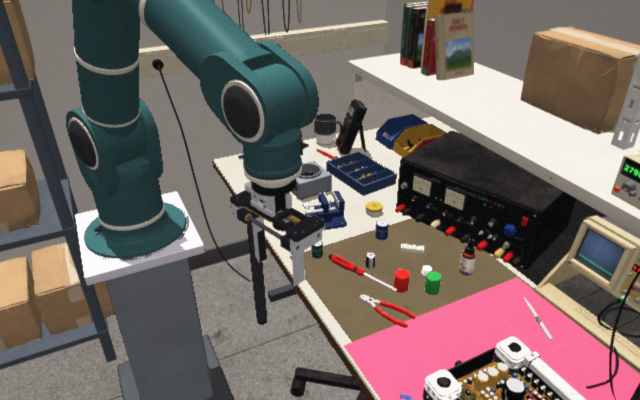

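View pics/top0.png

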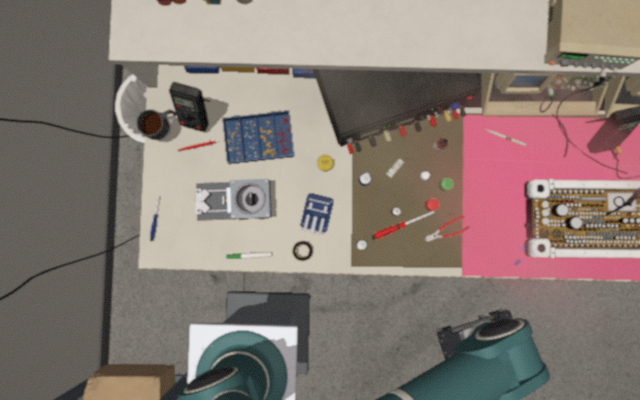

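The top view shows the station at about (235,200), with the well to the right (252,198) and the V to the left (212,198). White-topped capacitors are at (365,179), (397,211) and (361,245), and the red and green decoys are at (432,204) and (447,184). In the scene view the blue can is at (382,229). Next I'll take wrist views.

```bash
cat > h.py <<'E'
from rig import robot
import cv2,numpy as np
def cam(n):
    c=robot.camera_info(n); R=cv2.Rodrigues(np.array(c["rvec"],float))[0]
    K=np.array([[c["fx"],0,c["cx"]],[0,c["fy"],c["cy"]],[0,0,1]]); return K,R,np.array(c["tvec"],float).ravel()
def ray(C,px,z):
    K,R,t=C; o=-R.T@t; d=R.T@np.linalg.inv(K)@np.array([px[0],px[1],1.]); return o+d*(z-o[2])/d[2]
def proj(C,p):
    K,R,t=C; q=K@(R@np.asarray(p,float)+t); return q[:2]/q[2]
def rot(yaw): # tool down; tool y axis (closing line) at world angle yaw
    y=np.array([np.cos(yaw),np.sin(yaw),0]); z=np.array([0,0,-1.]); return np.column_stack([np.cross(y,z),y,z])
def snap(n,f):
    C=cam(n); im=robot.grab_frame(n); cv2.imwrite(f"pics/{f}.png",im[:,:,::-1]); np.savez(f"pics/{f}.npz",im=im,K=C[0],R=C[1],t=C[2]); return im,C
def load(f):
    d=np.load(f"pics/{f}.npz"); return d["im"],(d["K"],d["R"],d["t"])
E
python3 - <<'E'
from h import *
T=cam("top"); S=cam("scene")
for n,p,z in(("c1",(365,179),.049),("c?",(361,245),.04),("cs",(397,211),.04),("well",(252,198),.068),("V",(207,199),.03)):
    w=ray(T,p,z); print(n,w.round(3),"scene",proj(S,w).round(0))
c=robot.camera_info("wrist"); R=cv2.Rodrigues(np.array(c["rvec"]))[0]
s=robot.get_state(); print(s["tool_rot"].T@(-R.T@np.array(c["tvec"])-s["ee_pos"]), s["tool_rot"].T@R[2], c["fx"])
w=ray(T,(365,179),.049)
for y in(-np.pi/2,np.pi/2,0,np.pi): 
    for p in ((w[0]-.05,w[1],.3),(.52,.02,.35),(.52,-.03,.05)): 
        q=robot.ik(np.array(p),rot(y)); print(y,p,None if q is None else np.round(q,2))
E
```

```text
c1 [ 0.588 -0.348  0.049] scene [380. 223.]
c? [ 0.396 -0.341  0.04 ] scene [315. 243.]
cs [ 0.497 -0.445  0.04 ] scene [370. 254.]
well [ 0.523 -0.023  0.068] scene [307. 170.]
V [0.519 0.115 0.03 ] scene [289. 163.]
[ 0.08631272  0.00071916 -0.15926508] [-0.28946388  0.0015165   0.95718774] 358.7823808360234
-1.5707963267948966 (np.float64(0.53803371482611), np.float64(-0.34835942816198895), 0.3) [ 0.61  0.39 -0.11  1.48  0.04  1.27 -1.08]
-1.5707963267948966 (0.52, 0.02, 0.35) [ 0.48  0.18 -0.66  1.68  0.11  1.32 -1.77]
-1.5707963267948966 (0.52, -0.03, 0.05) [ 0.27  0.5  -0.33  1.99  0.25  0.69 -1.79]
1.5707963267948966 (np.float64(0.53803371482611), np.float64(-0.34835942816198895), 0.3) [ 0.98  0.46 -0.65  1.46  0.28  1.31  1.88]
1.5707963267948966 (0.52, 0.02, 0.35) [ 0.69  0.22 -0.92  1.68  0.18  1.33  1.31]
1.5707963267948966 (0.52, -0.03, 0.05) [ 0.54  0.57 -0.67  1.98  0.51  0.76  1.13]
0 (np.float64(0.53803371482611), np.float64(-0.34835942816198895), 0.3) [ 0.8   0.42 -0.38  1.47  0.16  1.29  0.41]
0 (0.52, 0.02, 0.35) [ 0.55  0.19 -0.74  1.68  0.13  1.32 -0.21]
0 (0.52, -0.03, 0.05) [ 0.46  0.54 -0.57  1.99  0.43  0.73 -0.37]
3.141592653589793 (np.float64(0.53803371482611), np.float64(-0.34835942816198895), 0.3) [ 0.42  0.39  0.15  1.48 -0.06  1.27 -2.57]
3.141592653589793 (0.52, 0.02, 0.35) [ 0.89  0.32 -1.22  1.67  0.3   1.36  2.77]
3.141592653589793 (0.52, -0.03, 0.05) [-0.8   0.79  1.08  2.02 -0.92  0.92 -2.35]
```

Run:
```python
from h import *
robot.move_ptp(np.array([.588+.03,-.348,.24]),rot(-np.pi/2)); print(robot.get_state()["time"])
im,C=snap("wrist","can1")
```

```text
1.85
```

View pics/can1.png

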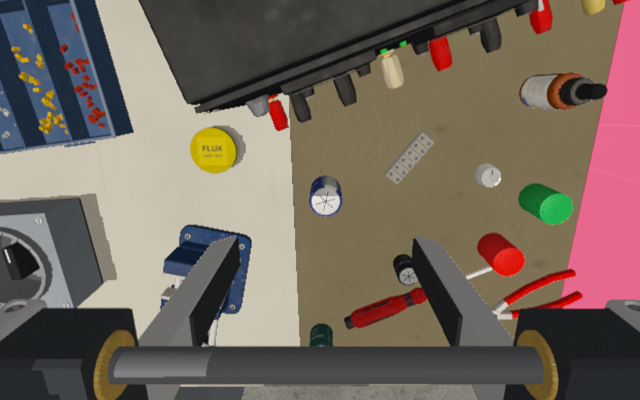

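The blue can's white top is at (326,198). The black can (406,268) and the dark green can (320,335) are smaller, and the decoys are red and green. I'll measure the top disc, then grasp.

Run:
```python
from h import *
im,C=load("can1")
def disc(c,z,r=24):
    x0,y0=c[0]-r,c[1]-r; s=im[y0:y0+2*r,x0:x0+2*r].astype(int)
    m=((s.min(2)>140)).astype(np.uint8)
    m=cv2.morphologyEx(m,cv2.MORPH_CLOSE,np.ones((5,5)))
    cs=max(cv2.findContours(m,0,2)[0],key=cv2.contourArea)
    e=cv2.fitEllipse(cv2.convexHull(cs)); p=(e[0][0]+x0,e[0][1]+y0)
    w=ray(C,p,z); d=np.linalg.norm(ray(C,(p[0]+e[1][0]/2,p[1]),z)-ray(C,(p[0]-e[1][0]/2,p[1]),z))
    return np.round(p,1),np.round(e[1],1),w.round(4),round(d,4)
print(disc((326,198),.049)); print(disc((406,268),.038))
# blue extents: bottom
s=im[165:230,295:360]; hsv=cv2.cvtColor(s,cv2.COLOR_RGB2HSV)
m=cv2.inRange(hsv,(100,80,20),(130,255,255)); ys,xs=np.nonzero(m); print("blue",xs.min()+295,xs.max()+295,ys.min()+165,ys.max()+165)
xb=ray(C,(326,ys.min()+165),.003); print("back bottom edge",xb)
for p in((345,105),(320,85)): print(ray(C,p,.05).round(3),ray(C,p,.12).round(3))
```

```text
(array([325.5, 200.6]), array([26.9, 28.8]), array([ 0.5949, -0.3501,  0.049 ]), np.float64(0.0275))
(array([409.1, 272.5]), array([ 7., 14.]), array([ 0.5068, -0.4441,  0.038 ]), np.float64(0.0078))
blue 309 341 177 215
back bottom edge [ 0.60858909 -0.3508373   0.003     ]
[ 0.69  -0.369  0.05 ] [ 0.692 -0.365  0.12 ]
[ 0.708 -0.345  0.05 ] [ 0.707 -0.346  0.12 ]
```

Run:
```python
from h import *
R=rot(-np.pi/2); 
robot.gripper_to(.065)
robot.move_linear(np.array([.5935,-.3503,.10]),.2)
im,C=snap("wrist","can2")
print(proj(C,(.5935,-.3503,.049)))
```

```text
[324.13632244 233.28423271]
```

View pics/can2.png

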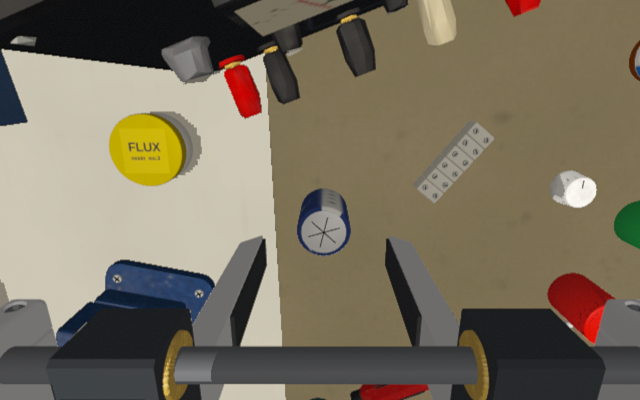

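The can's top is centred at about (324,229.5), which puts it near x = 0.5955. Grasping now, then over to the station.

Run:
```python
from h import *
im,C=load("can2"); w=ray(C,(324,229.5),.049); print(w)
x=w[0]
robot.move_linear(np.array([x,-.3503,.07]),.1)
robot.move_linear(np.array([x,-.3503,.046]),.1)
robot.gripper_to(0.02); s=robot.get_state(); print(s["opening"],s["grasp_force"],s["ee_pos"],s["time"])
robot.move_linear(np.array([x,-.3503,.16]),.2)
im,C=snap("wrist","can3"); print(proj(C,(x,-.3503,.163)))
# station view, closing along x
robot.move_ptp(np.array([.52,-.1,.24]),rot(-np.pi/2))
s=robot.get_state(); print(s["opening"],s["grasp_force"],s["time"],s["force"])
snap("wrist","st1")
a=cv2.imread("pics/can3.png")[150:400,180:460]; b=cv2.imread("pics/st1.png")
cv2.imwrite("pics/can3c.png",np.hstack([cv2.resize(a,None,fx=.5,fy=.5),np.zeros((125,500,3),np.uint8)])) 
b[:125,500:]=cv2.resize(a,None,fx=.5,fy=.5); cv2.imwrite("pics/st1v.png",b)
```

```text
[ 0.59607646 -0.35021367  0.049     ]
0.034392915286230105 30.0006902217865 [ 0.59622737 -0.35031102  0.04626779] 4.875
[325.00698968 275.39615465]
0.03464233359162802 29.99971479177475 6.7 [ 0.23409391 -0.84011882 -1.03145022]
```

View pics/st1v.png

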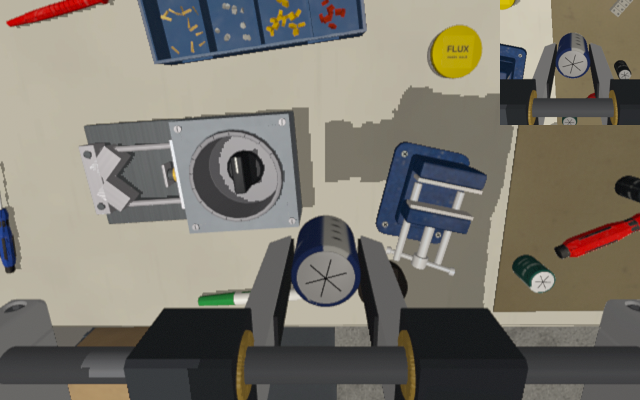

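The can is held. The 34.6 mm opening confirms it is the 35 mm one. Station housing corners are at about (175,125), (293,112), (301,225) and (188,233), the rim centre is at (237,174), and the V is near (110,178). I'll take a closer view of the nest.

Run:
```python
from h import *
im,C=load("st1")
P=np.array([ray(C,p,.06)[:2] for p in((175,125),(293,112),(301,225),(188,233))]); print(P.round(4))
print([np.linalg.norm(P[i]-P[(i+1)%4]).round(4) for i in range(4)],P.mean(0),"yaw of +y", [np.degrees(np.arctan2(*d[::-1])).round(2) for d in (P[0]-P[1],P[3]-P[2])])
print("rim",ray(C,(237,174.5),.068))
robot.move_linear(np.array([.50,.035,.17]),.25)
snap("wrist","st2"); im,C=load("st2")
cv2.imwrite("pics/st2v.png",cv2.resize(im[40:270,180:480,::-1],None,fx=2.6,fy=2.6,interpolation=2))
```

```text
[[ 0.5752  0.0376]
 [ 0.5869 -0.0723]
 [ 0.4757 -0.0774]
 [ 0.4672  0.0376]]
[np.float64(0.1105), np.float64(0.1112), np.float64(0.1153), np.float64(0.108)] [ 0.52623489 -0.01860134] yaw of +y [np.float64(96.07), np.float64(94.26)]
rim [ 0.52987782 -0.01855607  0.068     ]
```

View pics/st2v.png

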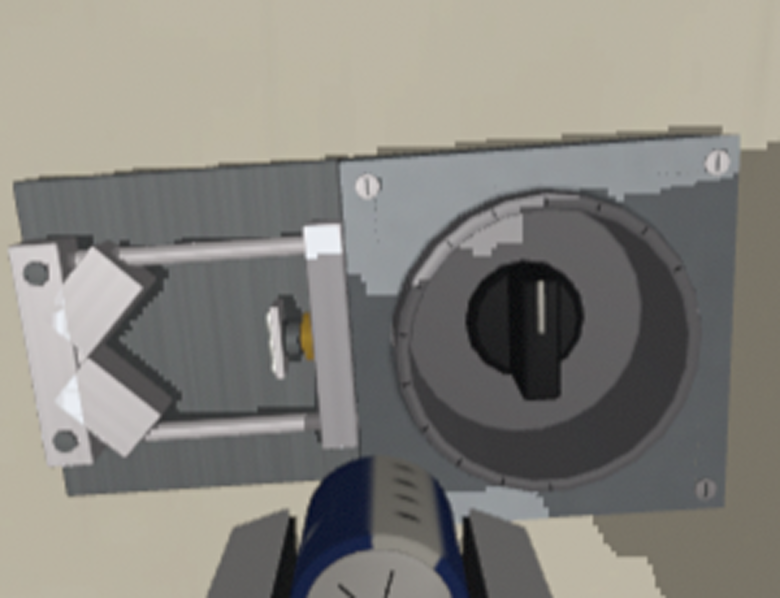

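The close view, in crop pixels, shows the V apex at about (86,356), with the inner tips at (145,290) and (163,412). Housing screws are at (368,186), (717,163) and (706,489). The rim spans columns 393–700 and rows 188–488. The knob bar runs roughly along station x with its line at (540,305), and the shoe face is at column 272.

Run:
```python
from h import *
im,C=load("st2")
f=lambda u,v,z: ray(C,(u/2.6+180-.3,v/2.6+40-.3),z)[:2]
a=lambda d: np.degrees(np.arctan2(d[1],d[0])).round(2)
S=[f(*p,.06) for p in((368,186),(717,163),(706,489))]
print("screws",np.round(S,4),"yaw+y",a(S[0]-S[1]),"yaw+x",a(S[1]-S[2]),"centre",(S[0]+S[2])/2, [np.linalg.norm(S[1]-S[i]).round(4) for i in(0,2)])
H=[f(*p,.06) for p in((342,160),(740,136),(724,507))]; print("housing",np.round(H,4),a(H[0]-H[1]),a(H[1]-H[2]),(H[0]+H[2])/2,[np.linalg.norm(H[1]-H[i]).round(4) for i in(0,2)])
ap,t1,t2=f(86,356,.036),f(145,290,.036),f(163,412,.036)
print("V",ap,t1,t2,a(t1-ap),a(t2-ap),np.linalg.norm(t1-ap),np.linalg.norm(t2-ap))
print("rim",f(546,338,.068))
# rim width check
print(np.linalg.norm(f(393,338,.068)-f(700,338,.068)))
print("bar line",f(541,280,.056),f(540,332,.056))
print("rods yaw",a(f(120,254,.03)-f(300,243,.03)),a(f(155,435,.03)-f(305,422,.03)))
print("shoe face",f(268,308,.034),f(281,378,.034))
print("plate outer",a(f(10,248,.036)-f(50,465,.036)))
g=cv2.cvtColor(im,cv2.COLOR_RGB2GRAY)
```

```text
screws [[ 0.5718  0.0361]
 [ 0.578  -0.0615]
 [ 0.4804 -0.0682]] yaw+y 93.65 yaw+x 3.98 centre [ 0.52608511 -0.01606285] [np.float64(0.0978), np.float64(0.0979)]
housing [[ 0.5789  0.0433]
 [ 0.5852 -0.0671]
 [ 0.4744 -0.0745]] 93.31 3.81 [ 0.52661118 -0.01555746] [np.float64(0.1106), np.float64(0.1111)]
V [0.51706822 0.12756002] [0.53846593 0.10696743] [0.49816624 0.10398622] -43.9 -128.72 0.029697086394276356 0.030216040325366154
rim [ 0.52987937 -0.01473892]
0.08786320634599627
bar line [ 0.54465348 -0.01458589] [ 0.52909046 -0.01506324]
rods yaw 93.43 95.13
shoe face [0.53231999 0.06852559] [0.50915769 0.06507434]
plate outer 4.07
```

Run:
```python
from h import *
th=np.radians(3.7); R=rot(th); ex=np.array([np.cos(th),np.sin(th),0]); ey=np.array([-np.sin(th),np.cos(th),0])
seat=np.array([.5188,.1020,0]); st=seat-7*.001*ey
robot.move_ptp(st+[0,0,.15],R); robot.move_linear(st+[0,0,.085],.15)
f0=robot.get_state()["force"]
hit=robot.move_linear(st+[0,0,.0615],.04,threshold=4); print("down hit",hit,robot.get_state()["ee_pos"])
snap("wrist","n1")
hit=robot.move_linear(st+13*.001*ey+[0,0,.0615],.02,threshold=3); s=robot.get_state()
print("push hit",hit,s["ee_pos"],s["force"]-f0,"along y past st",(s["ee_pos"]-st)@ey,"seat err",(s["ee_pos"]-seat)@ey,s["time"])
```

```text
down hit False [0.51931603 0.09513149 0.06155821]
push hit True [0.5178887  0.10627459 0.06111203] [ 0.3688655  -0.36251165 -0.46488024] along y past st 0.01132448327878017 seat err 0.004324483278780169 10.7917
```

Run:
```python
from h import *
th=np.radians(3.7); ex=np.array([np.cos(th),np.sin(th),0]); ey=np.array([-np.sin(th),np.cos(th),0])
s=robot.get_state(); print(s["force"],s["moment"]); p=s["ee_pos"].copy(); p[2]=.0615
for k in range(1,4):
    hit=robot.move_linear(p+k*.001*ey,.01,threshold=5); s=robot.get_state(); print(hit,((s["ee_pos"]-p)@ey).round(4),((s["ee_pos"]-p)@ex).round(4),s["force"].round(2),s["opening"])
    if hit: break
im,C=snap("wrist","n2")
cv2.imwrite("pics/n2v.png",cv2.resize(im[60:360,140:500,::-1],None,fx=2,fy=2))
```

```text
[ 0.00275794  0.01632948 -1.00387172] [-0.03522709 -0.01920569 -0.01205412]
False 0.0007 -0.0004 [-2.5  -2.77 -0.51] 0.034732106081218544
False 0.0012 -0.0005 [-2.92 -5.49 -1.72] 0.034394202830642415
False 0.0017 -0.0008 [-4.97 -8.38  0.62] 0.03424175925474944
```

View pics/n2v.png

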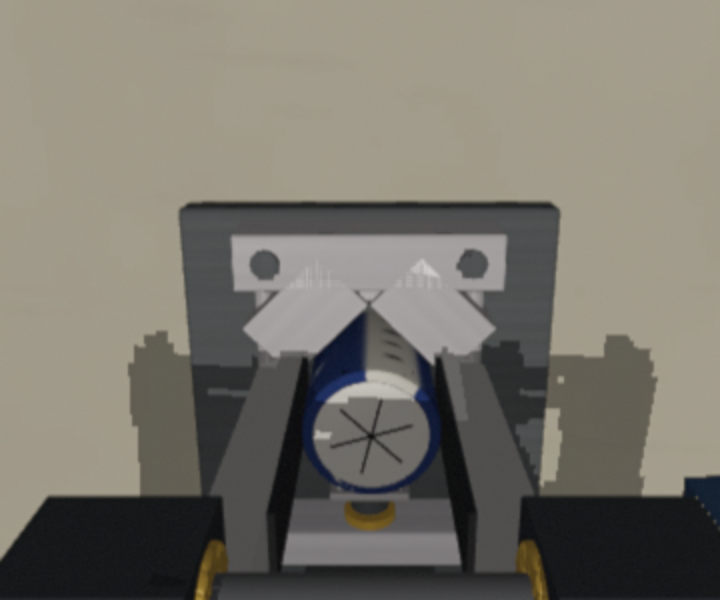

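The view shows the can square to the V and touching its faces. The apex is at (370,300) and the yaw is aligned. I'll back off about 1.2 mm, set the can down and release it.

Run:
```python
from h import *
th=np.radians(3.7); ex=np.array([np.cos(th),np.sin(th),0]); ey=np.array([-np.sin(th),np.cos(th),0])
p=np.array([.5179,.1063,.0615])-.0006*ex-.0009*ey
robot.move_linear(p,.02)
q=p.copy(); q[2]=.055
hit=robot.move_linear(q,.015,threshold=4); s=robot.get_state(); print(hit,s["ee_pos"],s["force"])
q=s["ee_pos"].copy()
robot.gripper_to(.055); s=robot.get_state(); print(s["opening"],s["force"])
q[2]=.115; robot.move_linear(q,.15)
robot.move_linear(q-.012*ey+[0,0,.05],.15)
im,C=snap("wrist","n3"); print(robot.get_state()["time"],proj(C,[p[0],p[1],.062]))
cv2.imwrite("pics/n3v.png",cv2.resize(im[60:380,120:520,::-1],None,fx=1.8,fy=1.8))
```

```text
True [0.51755628 0.10564648 0.05873568] [ 1.16251585 -0.26239391  1.91086152]
0.0550018702757776 [ 0.22590053  0.097809   -0.23415166]
13.8917 [323.53465618 189.30000342]
```

View pics/n3v.png

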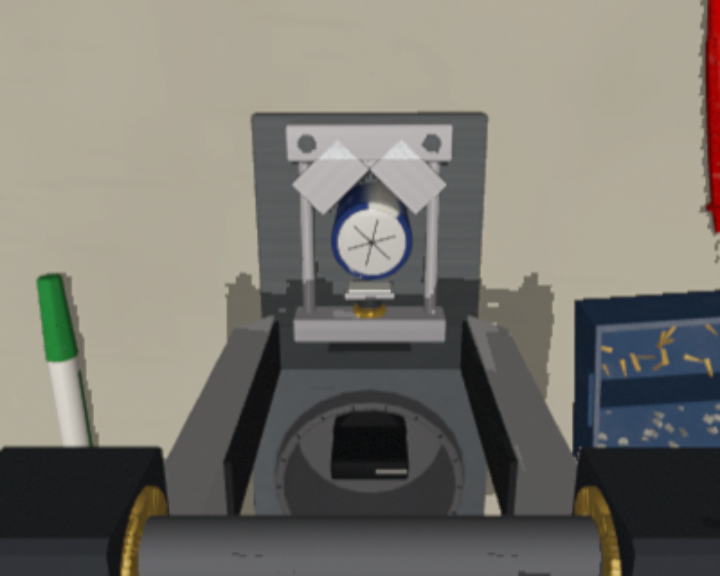

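The can stands free in the nest, and the well (column 370) is in line with the V (column 370). Next I'll look down at the knob with the fingers lined up across the bar. That yaw leaves plenty of range to turn clockwise.

Run:
```python
from h import *
th=np.radians(3.7); R=rot(np.pi/2+th); ex=np.array([np.cos(th),np.sin(th),0])
robot.move_ptp(np.array([.5255,-.015,.16])-.03*ex,R); robot.gripper_to(.036)
im,C=snap("wrist","k1"); print(robot.get_state()["time"],robot.get_state()["qpos"].round(2))
for z in(.068,.056): print(proj(C,(.5255,-.015,z)))
cv2.imwrite("pics/k1v.png",cv2.resize(im[60:330,140:500,::-1],None,fx=2.2,fy=2.2))
```

```text
16.0 [ 0.69  0.38 -0.86  1.97  0.36  0.94  1.29]
[326.05369474 244.44510495]
[326.04544494 238.17710968]
```

View pics/k1v.png

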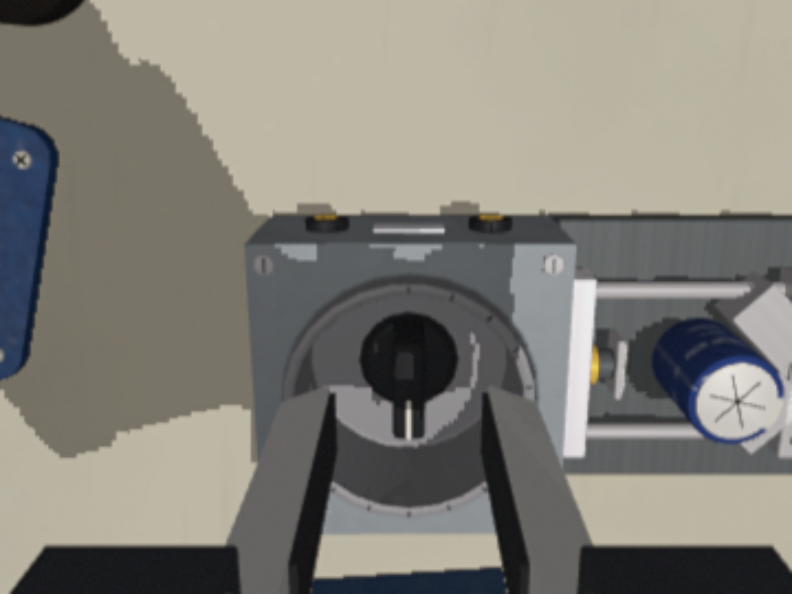

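The knob is in line with the tool: the pointer line is at column 409 and the rim centre at about (410,396). The two opposing views average to (0.526,-0.015). Going down to grip.

Run:
```python
from h import *
p=np.array([.5259,-.0148,.16]); 
robot.move_linear(p,.1); p[2]=.075; robot.move_linear(p,.15)
s=robot.get_state(); f0=s["force"];print(f0,s["moment"])
p[2]=.050; print("hit",robot.move_linear(p,.04,threshold=4)); s=robot.get_state(); print(s["ee_pos"],s["force"],s["moment"])
robot.gripper_to(.005); robot.pause(.2); s=robot.get_state(); print(s["opening"],s["grasp_force"],s["ee_pos"],s["force"],s["moment"],s["time"])
```

```text
[ 0.36413193  0.00792529 -0.37044463] [ 0.05797532 -0.13538109  0.04253529]
hit False
[ 0.52593019 -0.0146995   0.05004999] [ 0.12496274  0.85294892 -0.17534094] [ 0.09051549 -0.13757438  0.00224394]
0.01203023517303655 30.00071883201599 [ 0.52597288 -0.01493913  0.05009651] [-0.2738842  -1.02967478  3.43758163] [-0.44408208 -0.09084241  0.0664359 ] 18.6417
```

```bash
cat > turn.py <<'E'
from h import *
th0=np.pi/2+np.radians(3.7); P=np.array([.5259,-.0149,.050])
def yaw(s): return np.arctan2(s["tool_rot"][1,1],s["tool_rot"][0,1])
def read(n=5):
    L=[]
    for _ in range(n): L.append(robot.get_state()); robot.pause(.02)
    return np.mean([l["moment"] for l in L],0),np.mean([l["force"] for l in L],0),yaw(L[-1]),L[-1]["time"]
def step(a):
    robot.move_linear(P,.02,frame=rot(th0-a)); m,f,y,t=read()
    print(f"cmd {a:.3f} turned {th0-y:.4f} mz {m[2]:.3f} mxy {m[:2].round(2)} f {f.round(1)} t {t:.2f}",flush=True); return m,f
E
python3 - <<'E'
from turn import *
for a in np.arange(.04,.33,.04): step(a)
E
```

```text
cmd 0.040 turned 0.0390 mz -0.046 mxy [-0.45  0.02] f [-0.6 -2.1  4.4] t 18.96
cmd 0.080 turned 0.0788 mz -0.042 mxy [-0.66  0.04] f [-1.1 -3.1  5.7] t 19.29
cmd 0.120 turned 0.1188 mz -0.018 mxy [-0.72  0.03] f [-1.3 -3.   6. ] t 19.62
cmd 0.160 turned 0.1589 mz 0.007 mxy [-0.82  0.03] f [-0.6 -3.6  5.3] t 19.96
cmd 0.200 turned 0.1988 mz 0.009 mxy [-0.88  0.04] f [-0.4 -3.6  5.8] t 20.29
cmd 0.240 turned 0.2389 mz -0.010 mxy [-0.97  0.05] f [-1.  -4.2  6.2] t 20.62
cmd 0.280 turned 0.2790 mz -0.009 mxy [-1.04  0.08] f [-0.8 -4.3  6.6] t 20.96
cmd 0.320 turned 0.3190 mz 0.016 mxy [-1.12  0.11] f [-0.7 -4.6  6.1] t 21.29
```

```bash
cat >> turn.py <<'E'
O=np.array([.5217,.0556]); th=np.radians(3.7); ex=np.array([np.cos(th),np.sin(th)]); ey=np.array([-np.sin(th),np.cos(th)])
def jaw(f,z=.034):
    "brightness profile along station y at several station x, on plane z; rise / fall edges of the bright jaw bar"
    im,C=load(f); g=cv2.cvtColor(im,cv2.COLOR_RGB2GRAY); ys=np.arange(-.03,.04,.0005); out=[]
    for x in(-.025,-.02,.02,.025):
        pr=[]
        for y in ys:
            w=O+x*ex+y*ey; u,v=proj(C,[*w,z]); i,j=int(round(v)),int(round(u)); pr.append(g[i,j] if 0<=i<400 and 0<=j<640 else 0)
        pr=np.array(pr,int); b=ys[pr>190]; out.append((x,len(b),*(b[[0,-1]]*1e3).round(1)) if len(b) else (x,0))
    return out
E
python3 - <<'E'
from turn import *
snap("wrist","k2"); 
for f in("k1","k2","n3"): print(f,jaw(f))
s=robot.get_state(); print(s["opening"],s["grasp_force"])
E
```

```text
k1 [(-0.025, 17, np.float64(-9.5), np.float64(-1.5)), (-0.02, 17, np.float64(-9.0), np.float64(-1.0)), (0.02, 17, np.float64(-9.0), np.float64(-1.0)), (0.025, 98, np.float64(-9.0), np.float64(39.5))]
k2 [(-0.025, 24, np.float64(-8.5), np.float64(3.0)), (-0.02, 22, np.float64(-8.0), np.float64(2.5)), (0.02, 22, np.float64(-8.0), np.float64(2.5)), (0.025, 90, np.float64(-8.0), np.float64(39.0))]
n3 [(-0.025, 0), (-0.02, 0), (0.02, 0), (0.025, 0)]
0.011899875862978701 30.001717507839203
```

The jaw front edge has moved 4 mm for 0.32 rad, so the knob is turning. Carrying on and watching mz.

Run:
```python
from turn import *
for a in np.arange(.36,.61,.04): step(a)
b=[]
for a in np.arange(.62,.84,.02):
    m,f=step(a); b.append(m[2])
    if len(b)>4 and m[2]>np.median(b[:-1])+.07: break
snap("wrist","k3"); print(jaw("k3"))
```

```text
cmd 0.360 turned 0.3590 mz 0.004 mxy [-1.19  0.14] f [-1.1 -4.9  6.8] t 21.68
cmd 0.400 turned 0.3991 mz -0.008 mxy [-1.28  0.2 ] f [-1.1 -5.1  6.6] t 22.01
cmd 0.440 turned 0.4391 mz 0.011 mxy [-1.36  0.21] f [-1.6 -5.9  7.2] t 22.34
cmd 0.480 turned 0.4792 mz 0.025 mxy [-1.43  0.27] f [-1.6 -5.9  7.1] t 22.68
cmd 0.520 turned 0.5192 mz -0.003 mxy [-1.48  0.31] f [-1.8 -6.5  7.4] t 23.01
cmd 0.560 turned 0.5592 mz -0.019 mxy [-1.58  0.35] f [-1.8 -6.7  7.5] t 23.34
cmd 0.600 turned 0.5994 mz 0.000 mxy [-1.64  0.39] f [-2.1 -7.1  8.2] t 23.68
cmd 0.620 turned 0.6191 mz 0.103 mxy [-1.7   0.42] f [-2.5 -6.8  8.1] t 24.01
cmd 0.640 turned 0.6392 mz 0.114 mxy [-1.7   0.44] f [-2.5 -7.1  8.3] t 24.34
cmd 0.660 turned 0.6592 mz 0.114 mxy [-1.75  0.47] f [-2.7 -6.9  8.6] t 24.68
cmd 0.680 turned 0.6792 mz 0.102 mxy [-1.81  0.53] f [-2.9 -7.8  8.2] t 25.01
cmd 0.700 turned 0.6992 mz 0.081 mxy [-1.8   0.55] f [-2.6 -7.5  8.6] t 25.34
cmd 0.720 turned 0.7192 mz 0.099 mxy [-1.85  0.57] f [-2.9 -7.7  9.1] t 25.68
cmd 0.740 turned 0.7393 mz 0.100 mxy [-1.89  0.6 ] f [-2.6 -7.6  8.9] t 26.01
cmd 0.760 turned 0.7593 mz 0.083 mxy [-1.89  0.63] f [-2.7 -8.   9.4] t 26.34
cmd 0.780 turned 0.7793 mz 0.095 mxy [-1.95  0.66] f [-3.3 -7.8  9.2] t 26.68
cmd 0.800 turned 0.7993 mz 0.102 mxy [-1.98  0.72] f [-3.2 -7.9  9.5] t 27.01
cmd 0.820 turned 0.8194 mz 0.121 mxy [-1.97  0.73] f [-3.7 -8.   9.5] t 27.34
[(-0.025, 23, np.float64(-2.0), np.float64(9.0)), (-0.02, 23, np.float64(-2.0), np.float64(9.0)), (0.02, 22, np.float64(-1.5), np.float64(9.0)), (0.025, 59, np.float64(-1.5), np.float64(39.5))]
```

Run:
```python
from turn import *
for a in np.arange(.84,1.5,.02):
    m,f=step(a)
    if m[2]>.165 : break
snap("wrist","k4"); print(jaw("k4"))
```

```text
cmd 0.840 turned 0.8394 mz 0.109 mxy [-2.03  0.78] f [-3.8 -8.3  9.8] t 27.73
cmd 0.860 turned 0.8593 mz 0.105 mxy [-2.06  0.83] f [-4.  -8.7  9.7] t 28.06
cmd 0.880 turned 0.8794 mz 0.097 mxy [-2.08  0.85] f [-4.3 -8.1  9.9] t 28.39
cmd 0.900 turned 0.8994 mz 0.112 mxy [-2.1   0.92] f [-4.1 -8.3 10.3] t 28.73
cmd 0.920 turned 0.9194 mz 0.110 mxy [-2.15  0.92] f [-4.3 -8.6 10.3] t 29.06
cmd 0.940 turned 0.9394 mz 0.106 mxy [-2.16  0.97] f [-4.4 -9.2 10.9] t 29.39
cmd 0.960 turned 0.9594 mz 0.097 mxy [-2.17  1.05] f [-4.2 -8.8 11. ] t 29.73
cmd 0.980 turned 0.9795 mz 0.102 mxy [-2.21  1.06] f [-4.9 -8.9 11.3] t 30.06
cmd 1.000 turned 0.9995 mz 0.090 mxy [-2.22  1.08] f [-4.8 -9.4 11.4] t 30.39
cmd 1.020 turned 1.0194 mz 0.134 mxy [-2.23  1.14] f [-4.9 -8.9 11.6] t 30.73
cmd 1.040 turned 1.0395 mz 0.087 mxy [-2.28  1.16] f [-5.  -9.5 11.5] t 31.06
cmd 1.060 turned 1.0595 mz 0.102 mxy [-2.31  1.19] f [-5.5 -9.4 12.1] t 31.39
cmd 1.080 turned 1.0796 mz 0.103 mxy [-2.29  1.29] f [-6.2 -9.5 12.3] t 31.73
cmd 1.100 turned 1.0995 mz 0.113 mxy [-2.35  1.3 ] f [ -5.7 -10.   12.3] t 32.06
cmd 1
[... 435 characters left out ...]
 f [-7.  -9.9 13.5] t 34.06
cmd 1.240 turned 1.2396 mz 0.111 mxy [-2.45  1.61] f [-7.2 -9.8 13.2] t 34.39
cmd 1.260 turned 1.2595 mz 0.123 mxy [-2.45  1.66] f [ -7.1 -10.1  13.7] t 34.73
cmd 1.280 turned 1.2796 mz 0.138 mxy [-2.45  1.74] f [-8.  -9.9 14.5] t 35.06
cmd 1.300 turned 1.2996 mz 0.125 mxy [-2.49  1.76] f [ -7.9 -10.2  14.5] t 35.39
cmd 1.320 turned 1.3195 mz 0.141 mxy [-2.5   1.86] f [ -8.2 -10.3  14.3] t 35.73
cmd 1.340 turned 1.3395 mz 0.191 mxy [-2.52  1.87] f [ -8.1 -10.   14.6] t 36.06
[(-0.025, 22, np.float64(4.5), np.float64(15.0)), (-0.02, 23, np.float64(4.5), np.float64(15.5)), (0.02, 21, np.float64(5.0), np.float64(15.0)), (0.025, 23, np.float64(4.5), np.float64(15.5))]
```

Run:
```python
from turn import *
for a in (1.36,1.38):
    m,f=step(a)
    if m[2]>.25: break
im,C=snap("wrist","k5")
cv2.imwrite("pics/k5v.png",cv2.resize(im[40:340,220:640,::-1],None,fx=1.8,fy=1.8))
```

```text
cmd 1.360 turned 1.3596 mz 0.203 mxy [-2.53  1.9 ] f [ -8.3 -10.5  14.6] t 36.44
cmd 1.380 turned 1.3796 mz 0.183 mxy [-2.53  1.96] f [ -8.5 -10.7  14.9] t 36.77
```

View pics/k5v.png

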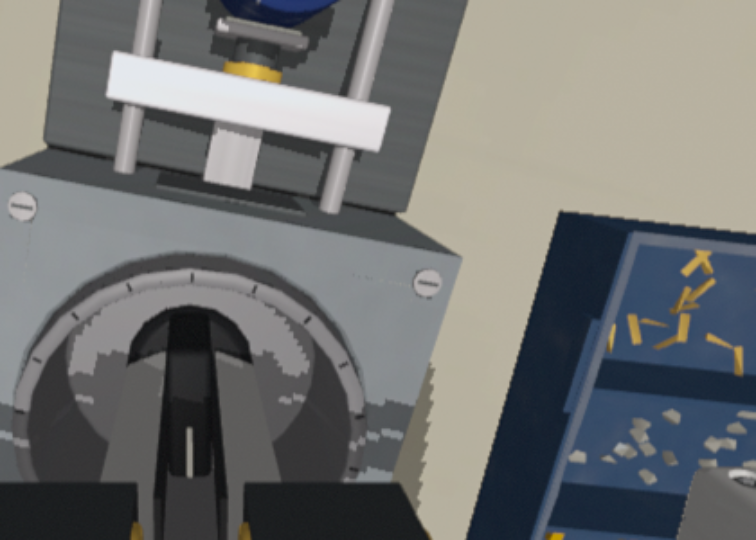

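The shoe (crop 262,35) is now against the can. I'll step on with longer averages.

Run:
```python
import turn; from turn import *
turn.read.__defaults__=(15,)
step(1.39); step(1.40); step(1.41)
```

```text
cmd 1.390 turned 1.3895 mz 0.234 mxy [-2.55  1.99] f [ -8.5 -10.3  15.2] t 37.33
cmd 1.400 turned 1.3995 mz 0.238 mxy [-2.54  2.02] f [ -8.7 -10.5  15.7] t 37.83
cmd 1.410 turned 1.4094 mz 0.241 mxy [-2.55  2.03] f [ -8.6 -10.4  15.5] t 38.33
```

Run:
```python
import turn; from turn import *
turn.read.__defaults__=(8,)
robot.move_linear(P,.02,frame=rot(th0-1.13)); L=[]
for a in np.arange(1.16,1.411,.01): L.append((a,step(a)[0][2]))
L=np.array(L); from scipy.optimize import curve_fit
g=lambda a,b,c: b+1.406*np.maximum(0,a-c)
k=L[:,0]>1.185
p,cv=curve_fit(g,L[k,0],L[k,1],p0=(.14,1.3)); print(p,np.sqrt(np.diag(cv)))
```

```text
cmd 1.160 turned 1.1596 mz 0.067 mxy [-2.37  1.44] f [ -6.3 -10.   13.2] t 39.14
cmd 1.170 turned 1.1695 mz 0.161 mxy [-2.4   1.48] f [-6.  -9.7 13.1] t 39.52
cmd 1.180 turned 1.1795 mz 0.158 mxy [-2.4   1.52] f [-6.4 -9.6 13.1] t 39.91
cmd 1.190 turned 1.1895 mz 0.170 mxy [-2.42  1.53] f [-6.7 -9.7 13.3] t 40.29
cmd 1.200 turned 1.1996 mz 0.164 mxy [-2.42  1.55] f [-6.7 -9.6 13.6] t 40.67
cmd 1.210 turned 1.2095 mz 0.137 mxy [-2.43  1.58] f [ -6.8 -10.2  13.5] t 41.06
cmd 1.220 turned 1.2195 mz 0.146 mxy [-2.42  1.58] f [ -6.8 -10.2  13.4] t 41.44
cmd 1.230 turned 1.2295 mz 0.153 mxy [-2.42  1.62] f [-6.9 -9.8 13.6] t 41.83
cmd 1.240 turned 1.2395 mz 0.142 mxy [-2.45  1.64] f [-6.9 -9.9 13.8] t 42.21
cmd 1.250 turned 1.2496 mz 0.169 mxy [-2.47  1.66] f [ -7.  -10.3  13.6] t 42.59
cmd 1.260 turned 1.2596 mz 0.157 mxy [-2.47  1.69] f [-7.5 -9.8 14.2] t 42.98
cmd 1.270 turned 1.2695 mz 0.153 mxy [-2.48  1.71] f [ -7.3 -10.4  14.2] t 43.36
cmd 1.280 turned 1.2796 mz 0.150 mxy [-2.49  1.72] f [ -7.5 -10.2  14.2] t 43.74
cmd 1.290 turned 1.2896 mz 0.161 mxy [-2.5   1.75] f [ -7.6 -10.2  1
[... 332 characters left out ...]
5.66
cmd 1.340 turned 1.3396 mz 0.160 mxy [-2.53  1.87] f [ -8.  -10.1  15.1] t 46.04
cmd 1.350 turned 1.3496 mz 0.163 mxy [-2.52  1.89] f [ -8.2 -10.4  14.8] t 46.42
cmd 1.360 turned 1.3596 mz 0.170 mxy [-2.53  1.94] f [ -8.1 -10.4  15.2] t 46.81
cmd 1.370 turned 1.3695 mz 0.177 mxy [-2.52  1.93] f [ -8.3 -10.3  14.9] t 47.19
cmd 1.380 turned 1.3795 mz 0.186 mxy [-2.54  1.97] f [ -8.6 -10.4  15.2] t 47.58
cmd 1.390 turned 1.3895 mz 0.203 mxy [-2.55  1.97] f [ -8.6 -10.5  15.4] t 47.96
cmd 1.400 turned 1.3996 mz 0.219 mxy [-2.54  2.01] f [ -8.7 -10.3  15.5] t 48.34
cmd 1.410 turned 1.4095 mz 0.251 mxy [-2.57  2.05] f [ -8.7 -10.5  15.5] t 48.73
[0.15623947 1.35311205] [0.00214811 0.0029913 ]
```

The second pass is clear: contact at about 1.353 rad, so 12 N falls at about 1.455. The earlier rise was the can sliding home. Going on with 0.01 steps.

Run:
```python
import turn; from turn import *
turn.read.__defaults__=(8,)
for a in (1.42,1.43,1.44,1.45,1.457):
    m,f=step(a)
    if m[2]>.315: break
```

```text
cmd 1.420 turned 1.4195 mz 0.246 mxy [-2.56  2.05] f [ -8.5 -10.4  15.6] t 49.11
cmd 1.430 turned 1.4295 mz 0.251 mxy [-2.55  2.09] f [ -9.  -10.4  15.6] t 49.49
cmd 1.440 turned 1.4394 mz 0.265 mxy [-2.58  2.09] f [ -9.  -10.4  15.9] t 49.88
cmd 1.450 turned 1.4494 mz 0.258 mxy [-2.58  2.11] f [ -9.  -10.5  15.9] t 50.26
cmd 1.457 turned 1.4565 mz 0.289 mxy [-2.59  2.14] f [ -9.4 -10.4  15.9] t 50.64
```

Run:
```python
from turn import *
robot.gripper_to(.034); s=robot.get_state(); print(s["opening"],s["force"],s["ee_pos"])
p=s["ee_pos"].copy(); p[2]=.10; print(robot.move_linear(p,.1,threshold=8)); p[2]=.2; robot.move_linear(p,.2)
im,C=snap("wrist","e1"); s=robot.get_state(); print(s["force"],s["time"],s["ee_pos"]); print(jaw("e1"),jaw("k5"))
w=proj(C,[.5177,.105,.062]); print(w)
m=cv2.inRange(cv2.cvtColor(im,cv2.COLOR_RGB2HSV),(100,80,20),(130,255,255)); x,y=w.astype(int); sub=m[max(0,y-40):y+40,x-40:x+40]; print("blue px",(sub>0).sum())
t=robot.grab_frame("top"); T=cam("top")
t0=cv2.imread("pics/top0.png")[:,:,::-1]
for q in((361,245),(397,211)): a,b=q; print(np.abs(t[b-8:b+8,a-8:a+8].astype(int)-t0[b-8:b+8,a-8:a+8]).mean())
```

```text
0.03371615775755408 [-0.31448066 -0.28113876 -0.76272558] [ 0.52593313 -0.01480124  0.04996487]
False
[ 0.25790603 -0.60134789 -0.53409841] 52.5667 [ 0.52517501 -0.01487456  0.19837641]
[(-0.025, 23, np.float64(5.5), np.float64(16.5)), (-0.02, 23, np.float64(6.0), np.float64(17.0)), (0.02, 23, np.float64(5.5), np.float64(16.5)), (0.025, 22, np.float64(6.0), np.float64(16.5))] [(-0.025, 23, np.float64(5.0), np.float64(16.0)), (-0.02, 23, np.float64(5.0), np.float64(16.0)), (0.02, 22, np.float64(5.5), np.float64(16.0)), (0.025, 22, np.float64(5.5), np.float64(16.0))]
[341.5439437   40.77091978]
blue px 409
8.182291666666666
8.0390625
```

```bash
python3 -c "
from rig import robot
print(robot.sign_off())"
```

```text
the job is handed in; nothing more can be done
None
```

The largest capacitor stands in the V nest, held by the shoe at an estimated 9–12 N; the job was handed in at about 53 s with the robot clear and the other two capacitors not touched.

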